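# Strip the soap tank: sort the plungers, then free the cap of unknown hand

### The arm

A 6-joint arm with a two-finger parallel gripper is mounted at the origin on the work surface. World frame = base frame: x ahead of the robot, y to its left, z up, the work surface at z = 0. Lengths are in m, angles in rad, forces in N, time in s.
With the tool pointing down it reaches from about 0.375 to 0.9 m from the base axis. Payload 3.1 kg.
Tool frame: the origin (TCP) lies midway between the tips of the shut fingers; the grasp point (between the pads) lies 19 mm behind it; y points along the fingers, x is the direction in which the jaws open and shut, and the axes are right-handed (so a half turn about y gives the same grasp; the last joint's range is limited). The gripper opens to 87 mm and grips with 3 to 60 N. Pads are 19 mm wide; open, the fingers measure 117 mm over their backs; the gripper's body (75 mm by 190 mm) begins 51 mm behind the grasp point.
Start: joints at [-1.349, 0.527, 1.433, -0, 1.181, -0.178], TCP at [0.243, -0.576, 0.223] pointing down, gripper open.
Joint ranges: [-3.08, 3.08], [-0.75, 2.2], [0.22, 2.44], [-1.43, 4.57], [0, 2.65], [-2.85, 2.85]. Speed limits (rad/s): [2.79, 2.79, 3.14, 3.14, 3.14, 3.14].

### API

Orientations are given as a unit quaternion [x, y, z, w].
In Python, from rig import * gives the robot as it stands.
- The arm moves only by the tool jog_arm, never from a script. Its argument "series" is a list of rows, each a list of 7 numbers: the shift along the tool's x, y, z in mm, then the turn, a rotation vector about the tool's x, y, z in rad, then the gripper's target within -1 to 1 (shut at 1, half-way at 0, fully open at -1). A call has 1 to 20 rows; each row is the pose to reach, as a shift and turn from the pose commanded when the call began, along the tool's axes at that moment; what a row does not reach only later rows make up. A row lasts 1/8 s, in which the tool goes at most 62.5 mm and 10.7 degrees, less where a joint would pass 70% of its speed; a pose out of reach is approached as far as the arm can. A call with a gripper value outside its range is refused whole. The fingers move at their own pace and stop on an object; "grip_force" is the grip in N (left out, the last holds). Time passes only in rows, so rows that repeat a pose let the fingers close. It gives the time, the measured TCP pose, the force and the opening at its end, in the units of the state.
- get_obs(): the state, without advancing time (a new reading comes with each control period).
- camera(name): name is "side" or "top" or "wrist"; returns a dict with "img" (400x640x3 uint8, red, green, blue), "depth" (400x640 float32, m along the optical axis (not along the pixel's ray), 0 where there is no reading), "camera_matrix" (3x3 intrinsics, pixels), "rvec" (rotation vector, rad) and "tvec" (3), from world to camera coordinates, as OpenCV has them. Camera axes: x right, y down, z forward; pixel columns grow to the right and rows downward; lengths in m; the calibration is good to about 2 mm. A picture is of the moment at which its call begins.
- hand_in(): hands the job in, once; it reports no verdict.
The state is a dict: "time": time; "q": joint angles; "joint_velocities": joint speeds; "joint_torque": joint torques, N m; "position": TCP position; "tool_rot": TCP orientation; "ft_force": force on the tool from outside, world axes, zero at the start; "moment": the same for the moment, N m; "grip_width": finger opening in m.
Only numpy, scipy, OpenCV 4.12 (cv2) and the standard library are available. Lean on these libraries where they do the work, as an engineer would, in place of code of your own. Each camera call takes 0.05 s, during which the arm holds its last target.

### The job

Finish taking the soap tank apart for washing: put the red plunger into the red tumbler and the white plunger into the white mug, both left standing upright on the shelf. Then take the orange cap off the tank: nobody remembers which way this quarter-turn cap opens, so try it one way and, if it stops short, the other. Finish while still holding the cap level in the gripper, lifted clear about 10 cm straight above its neck; leave the jar and the spoons alone.

Things in the scene. Friction and masses are not known exactly. Their poses are not given: they have to be found in the camera images.
- tank: grey plastic soap tank, fixed, 160 x 120 mm, 90 mm high; origin at its underside exactly below the filler neck, z up; flat top from x -50 to +110 mm, y +-60 mm; at its +x end a blue housing (x 44 to 106 mm) rises to 118 mm. The neck, 20 mm long, is hidden in the cap.
- cap: orange cap seated on the tank's neck: round skirt 56 mm across with a flat top 29 mm up, and on it an upright grip bar 48 mm long (along cap x), 14 mm thick (along y), from 29 to 61 mm above the origin; origin at the centre of the lower rim, z up; 40 to 85 g. Seated, the rim rests on the tank top (90 mm above the shelf).
- red_plunger_mid (a point): middle (30 mm above the foot) of the red plastic plunger, 60 mm tall, 30 g, upright in the grey drip tray; foot 32 mm across, upper half (32 to 60 mm up) a plain cylinder 27 mm across, to be gripped there. Tray floor 4 mm thick, rim 14 mm high. The drainer behind it is 75 mm high in front, its saucers 140 mm.
- white_plunger_mid (a point): the same point of the white plunger, equal in shape, standing in the same tray
- mug: white ceramic mug, 84 mm across the rim, about 75 mm inside, 85 mm high, inner floor 5 mm up; origin at the centre of its underside, z up, handle at its +y; 0.35 kg
- tumbler: red plastic tumbler, 84 mm across the rim (78 mm inside), 72 mm across the foot, 85 mm high, inner floor 5 mm up; origin at the centre of its underside, z up; 0.12 kg
- jar: upturned glass jar on its closed steel lid, 82 mm across, 125 mm high; origin at the centre of its underside; bystander
- spoon_1: steel spoon lying on the shelf, 160 mm long; bystander
- spoon_2: second steel spoon, the same; bystander
- neck (a point): the cap's turning axis at the tank top, z up. The cap turns loosely on it under a quarter-turn catch. The wrong way it stops dead after 10 to 15 degrees; the right way (either one; it differs from run to run and cannot be seen) it lifts straight off once turned 55 to 110 degrees from its start, 70 to 80 being best. Anywhere else the catch keeps it down.
Not all that is in view belongs to the job. There is more than one size of the part that bears white_plunger_mid; the job needs the middle-sized.

How it is judged:
On the way, in this order (a step that is already met when the one before it is completed fails the run):
1. red plunger in the red tumbler and white plunger in the white mug, the cap still seated on the tank (horizontal distance between red_plunger_mid and tumbler below 0.036 m and z of red_plunger_mid in the frame of tumbler below 0.065 m and horizontal distance between white_plunger_mid and mug below 0.036 m and z of white_plunger_mid in the frame of mug below 0.065 m and z of cap in the frame of tank below 0.1 m), for 0.2 s.
2. the cap lifted off its neck in the fingers (z of cap in the frame of tank above 0.125 m and contact force between cap and the fingers above 1 N), for 0.2 s.
At the end, for the whole second after the job is handed in: The cap held still in the fingers, level to 0.3 rad, rim 60 to 160 mm above its seat, within 50 mm sideways of the neck axis, off the tank; red plunger in tumbler, white in mug (middle within 36 mm of the axis, under 65 mm high); both upright on the shelf (z of cap in the frame of tank between 0.15 and 0.25 m and horizontal distance between cap and tank below 0.05 m and angle between cap's own z axis and vertical below 0.3 rad and contact force between cap and the fingers above 1 N and contact force between cap and tank below 0.05 N and linear speed of cap below 0.03 m/s and horizontal distance between red_plunger_mid and tumbler below 0.036 m and z of red_plunger_mid in the frame of tumbler below 0.065 m and horizontal distance between white_plunger_mid and mug below 0.036 m and z of white_plunger_mid in the frame of mug below 0.065 m and angle between each of mug, tumbler's own z axis and vertical below 0.15 rad and height (world z) of each of mug, tumbler below 0.01 m); the arm keeps its last pose, push and grip.
It fails at once if the jar or a spoon is moved more than 30 mm (distance of any of jar, spoon_1, spoon_2 from where it was at the start of the episode above 0.03 m).
It fails at once if the mug or the tumbler is tipped over (angle between any of mug, tumbler's own z axis and vertical above 0.6 rad).
It also fails if it takes over 67 s, if anything falls off the work surface, if the arm or the gripper's body presses on something with over 40 N, if the wrist force passes 120 N, or if a joint passes its speed limit or range.

## Working session

There is one attempt and no reset: what is moved stays moved. The work goes in short steps, Python scripts to look and compute and a tool call to move; the robot and the scene stay as the last step left them, time stands still between calls to the robot, and variables do not carry over. Pictures are saved under pics/ and viewed, and the job is handed in when it is done.

Besides the shell and the picture viewer there is one more tool, called after ">>>" by a JSON object that holds its "method" and its "body", one argument or row to a line. jog_arm: Moves the arm, as the interface text tells. Its arguments: {"type":"object","properties":{"series":{"type":"array","items":{"type":"array","items":{"type":"number"}}},"grip_force":{"type":"number"}},"required":["series"]}

```bash
mkdir -p pics; ls; cat > h.py <<'E'
from rig import *
import numpy as np, cv2
def snap(n,f):
    c=camera(n); np.savez('pics/'+f+'.npz',**c); cv2.imwrite('pics/'+f+'.png',c['img'][:,:,::-1]); return c
def load(f): return dict(np.load('pics/'+f+'.npz'))
def px(c,u,v,z=None):
    R=cv2.Rodrigues(c['rvec'])[0]; t=np.array(c['tvec']).ravel(); K=c['camera_matrix']
    r=np.linalg.inv(K)@[u,v,1]
    o=-R.T@t
    if z is None:
        d=c['depth'][int(v),int(u)]; return R.T@(r*d-t)
    d=R.T@r; return o+d*(z-o[2])/d[2]
def crop(f,x0,y0,x1,y1,s,out):
    im=cv2.imread('pics/'+f+'.png')[y0:y1,x0:x1]; cv2.imwrite('pics/'+out+'.png',cv2.resize(im,None,fx=s,fy=s,interpolation=cv2.INTER_CUBIC))
E
python3 - <<'E'
from h import *
snap('top','t0');snap('side','s0');snap('wrist','w0')
o=get_obs();print({k:np.round(v,3) for k,v in o.items()})
E
```

```text
pics
{'time': np.float64(0.15), 'q': array([-1.35 ,  0.528,  1.434, -0.   ,  1.181, -0.178]), 'joint_velocities': array([ 0.001, -0.003, -0.005, -0.002,  0.001, -0.   ]), 'joint_torque': array([  0.   , -44.043, -17.684,   0.063,   0.055,  -0.   ]), 'position': array([ 0.243, -0.575,  0.222]), 'tool_rot': array([-0.589,  0.391, -0.39 ,  0.59 ]), 'ft_force': array([ 0.42 , -0.229,  0.333]), 'moment': array([ 0.001, -0.01 ,  0.011]), 'grip_width': np.float64(0.087)}
```

View pics/t0.png

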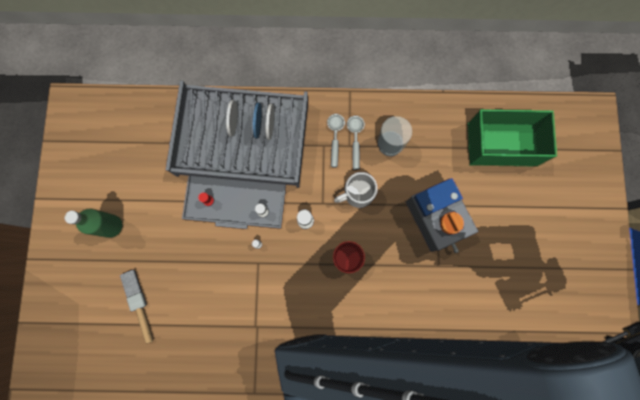

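View pics/s0.png

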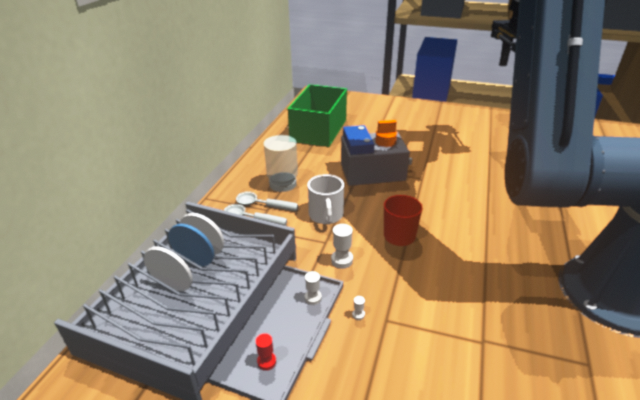

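View pics/w0.png

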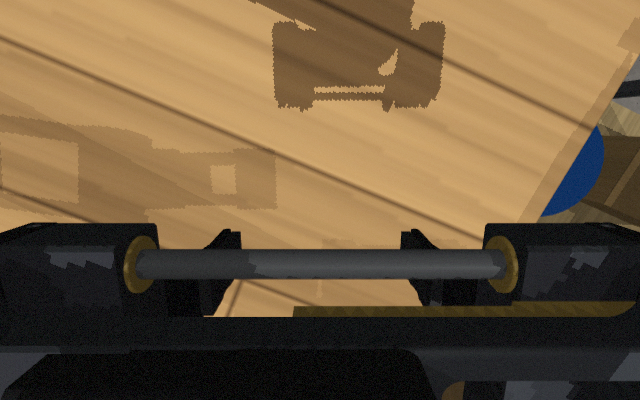

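The top view shows red plunger at (205,199) in the tray. White candidates are (262,209) in the tray, a larger one on the shelf at (305,218) and a small one at (256,242). The mug is at (361,188), tumbler (348,257), cap (452,223), spoons (336,122)/(356,124) and jar (396,132). I'll look closer.

```bash
python3 - <<'E'
from h import *
from scipy.spatial.transform import Rotation as Ro
crop('t0',170,160,330,260,5,'c1'); crop('t0',320,160,500,280,4,'c2'); crop('s0',230,240,380,380,5,'c3')
print(Ro.from_quat(get_obs()['tool_rot']).as_matrix().round(3))
c=load('t0')
print('campos',(-cv2.Rodrigues(c['rvec'])[0].T@c['tvec'].ravel()).round(3), c['camera_matrix'].round(1).tolist())
s=load('s0');print('side',(-cv2.Rodrigues(s['rvec'])[0].T@s['tvec'].ravel()).round(3))
for n,u,v in [('red',205,197),('wh',262,208),('big',305,214),('small',257,241),('tray',230,205),('mug',361,190),('tum',348,258),('cap',452,223),('jar',396,128),('table',400,300)]: print(n,px(c,u,v).round(3))
E
```

```text
[[ 0.389 -0.     0.921]
 [-0.921  0.002  0.389]
 [-0.002 -1.     0.   ]]
campos [0.394 0.009 1.228] [[435.1, 0.0, 326.3], [0.0, 435.1, 198.6], [0.0, 0.0, 1.0]]
side [0.365 0.755 0.662]
red [0.595 0.342 0.067]
wh [0.568 0.187 0.061]
big [0.551 0.069 0.087]
small [0.48  0.199 0.044]
tray [0.584 0.287 0.006]
mug [ 0.634 -0.086  0.002]
tum [ 0.44 -0.05  0.  ]
cap [ 0.528 -0.307  0.129]
jar [ 0.78  -0.169  0.122]
table [ 0.328 -0.195 -0.003]
```

View pics/c1.png

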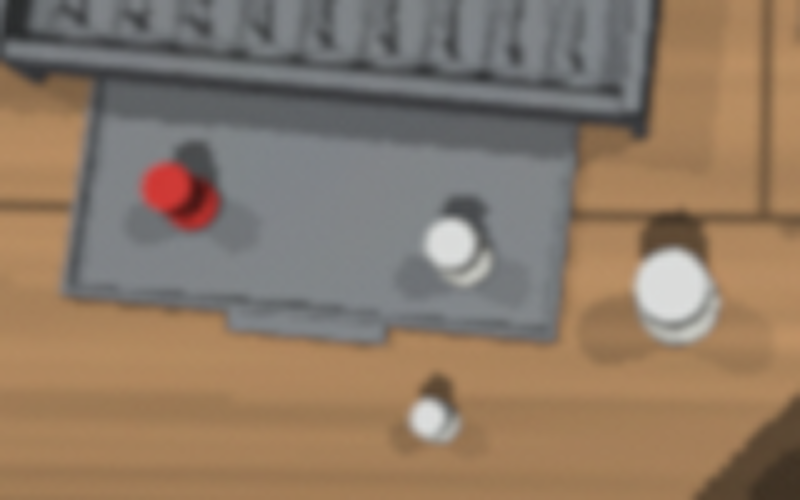

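View pics/c2.png

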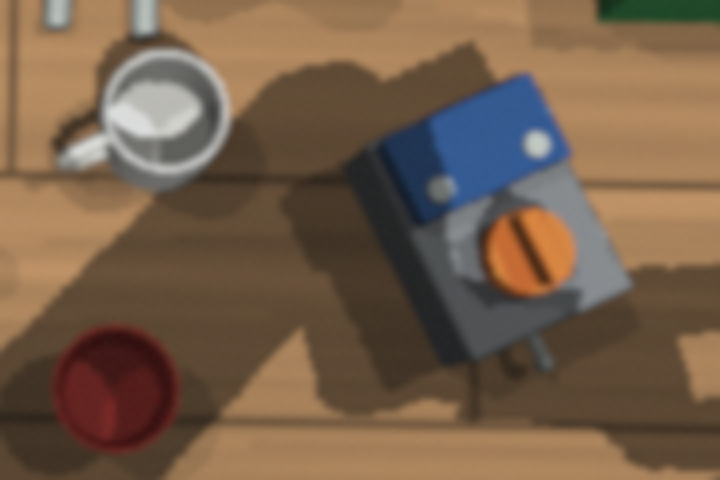

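View pics/c3.png

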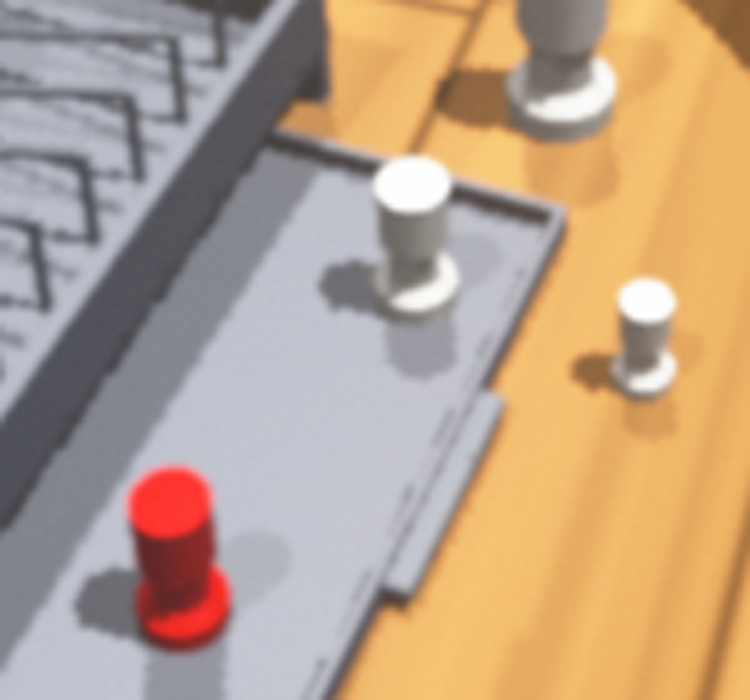

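```bash
python3 - <<'E'
from h import *
c=load('t0');s=load('s0')
for n,u,v,z in [('red',203.6,197.4,.064),('wh',260.4,208.8,.064),('tum',349.2,257.2,.085),('mug',361.5,187.5,.085),('cap',452.5,223,.119)]: print(n,px(c,u,v,z).round(4))
# side view tops
for n,u,v in [('red',173/5+230,503/5+240),('wh',412/5+230,185/5+240)]: print(n,px(s,u,v,.064).round(4))
def cloud(c):
    v,u=np.mgrid[0:400,0:640];d=c['depth'];R=cv2.Rodrigues(c['rvec'])[0];K=c['camera_matrix']
    P=np.stack([(u-K[0,2])/K[0,0]*d,(v-K[1,2])/K[1,1]*d,d],-1)-c['tvec'].ravel()
    return P@R
for nm,cc in (('t',c),('s',s)):
    P=cloud(cc);I=cc['img'].astype(int)
    org=(I[...,0]>1.5*I[...,2])&(P[...,2]>.112)&(np.linalg.norm(P[...,:2]-[.525,-.305],axis=-1)<.06)
    Q=P[org]
    for lo,hi in((.112,.127),(.143,.16)):
        q=Q[(Q[:,2]>lo)&(Q[:,2]<hi)]; 
        if len(q)>3:
            (ct,wh,a)=cv2.minAreaRect(q[:,:2].astype(np.float32)*1000);print(nm,lo,len(q),q.mean(0).round(4),np.round(ct),np.round(wh),a,(q[:,:2].min(0)+q[:,:2].max(0))/2)
    for nn,r in (('mug',[.625,-.09]),('tum',[.45,-.06]),('red',[.59,.34]),('wh',[.56,.19])):
        lo,hi=((.075,.095) if nn in('mug','tum') else (.055,.075))
        q=P[(P[...,2]>lo)&(P[...,2]<hi)&(np.linalg.norm(P[...,:2]-r,axis=-1)<.08 if nn in('mug','tum') else (P[...,2]>lo)&(P[...,2]<hi)&(np.linalg.norm(P[...,:2]-r,axis=-1)<.03))]
        if len(q): print(nm,nn,len(q),((q.min(0)+q.max(0))/2).round(4),(q.max(0)-q.min(0)).round(3))
crop('s0',320,100,430,200,7,'c4');crop('t0',420,170,490,260,8,'c5')
E
```

```text
red [0.5946 0.3464 0.064 ]
wh [0.5658 0.1908 0.064 ]
tum [ 0.4391 -0.0493  0.085 ]
mug [ 0.6249 -0.0809  0.085 ]
cap [ 0.5291 -0.3116  0.119 ]
red [0.5955 0.3495 0.064 ]
wh [0.5675 0.1934 0.064 ]
t 0.112 214 [ 0.5292 -0.3076  0.1176] [ 531. -312.] [53. 54.] 46.711185455322266 [ 0.53125095 -0.3124772 ]
t 0.143 116 [ 0.5314 -0.312   0.1487] [ 531. -312.] [47. 14.] 26.797168731689453 [ 0.53084405 -0.31224899]
t mug 172 [ 0.6249 -0.0749  0.0812] [0.082 0.091 0.012]
t tum 143 [ 0.4413 -0.0476  0.0822] [0.081 0.081 0.014]
t red 82 [0.5965 0.3489 0.0629] [0.027 0.027 0.013]
t wh 82 [0.5671 0.1928 0.0626] [0.025 0.027 0.015]
s 0.112 169 [ 0.528  -0.3004  0.1193] [ 530. -302.] [54. 40.] 5.609541893005371 [ 0.53081217 -0.30350834]
s 0.143 90 [ 0.5306 -0.3093  0.1486] [ 532. -311.] [47. 19.] 21.654861450195312 [ 0.53161036 -0.31029187]
s mug 331 [ 0.6255 -0.0751  0.0818] [0.083 0.097 0.013]
s tum 356 [ 0.4409 -0.0486  0.0812] [0.083 0.087 0.012]
s red 241 [0.597  0.3496 0.061 ] [0.026 0.027 0.012]
s wh 163 [0.5671 0.1928 0.0608] [0.026 0.028 0.011]
```

View pics/c4.png

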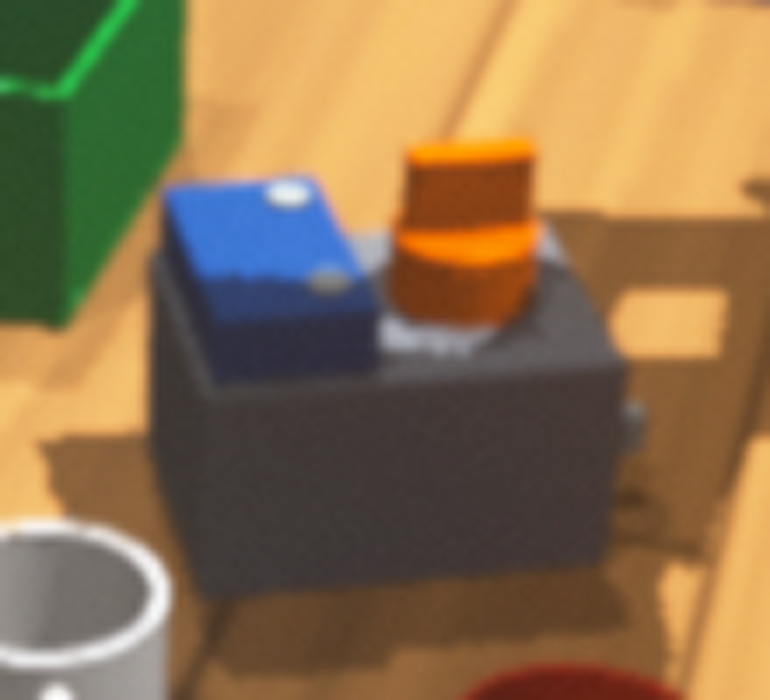

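View pics/c5.png

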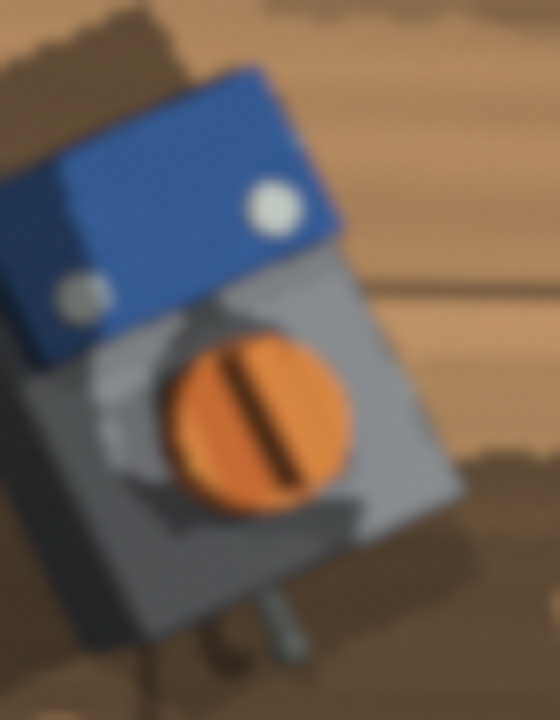

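```bash
cat >> h.py <<'E'
from scipy.spatial.transform import Rotation as Ro
def go(p,yawdeg,base=None):
    o=get_obs(); p0=np.array(o['position']); R0=Ro.from_quat(o['tool_rot'])
    if base is not None: p0,R0=np.array(base[0]),base[1]
    a=np.radians(yawdeg); x=np.array([np.cos(a),np.sin(a),0]);y=np.array([0,0,-1.]);z=np.cross(x,y)
    R1=Ro.from_matrix(np.stack([x,y,z],1))
    print('shift',(R0.inv().apply(np.array(p)-p0)*1000).round(1),'rot',(R0.inv()*R1).as_rotvec().round(3))
def st():
    o=get_obs();M=Ro.from_quat(o['tool_rot']).as_matrix()
    print('t',round(float(o['time']),2),'p',np.round(o['position'],4),'yaw',np.degrees(np.arctan2(M[1,0],M[0,0])).round(1),'down',M[:,1].round(3),'f',np.round(o['ft_force'],1),'q',np.round(o['q'],2),'w',round(float(o['grip_width']),4))
E
python3 - <<'E'
from h import *
st();go([.5965,.349,.19],-97);go([.5965,.349,.033],-97)
E
```

```text
t 0.15 p [ 0.2431 -0.5751  0.2218] yaw -67.1 down [-0.     0.002 -1.   ] f [ 0.4 -0.2  0.3] q [-1.35  0.53  1.43 -0.    1.18 -0.18] w 0.0872
shift [-713.7   33.2  685.2] rot [ 0.     0.522 -0.002]
shift [-713.4  190.2  685.1] rot [ 0.     0.522 -0.002]
```

>>> {"method": "jog_arm", "body": {
  "series": [
    [-40, 10, 40, 0, 0.13, 0, -0.2],
    [-80, 33, 77, 0, 0.26, 0, -0.2],
    [-713.5, 33, 685, 0, 0.522, -0.002, -0.2],
    [-713.5, 33, 685, 0, 0.522, -0.002, -0.2],
    [-713.5, 33, 685, 0, 0.522, -0.002, -0.2],
    [-713.5, 33, 685, 0, 0.522, -0.002, -0.2],
    [-713.5, 33, 685, 0, 0.522, -0.002, -0.2],
    [-713.5, 33, 685, 0, 0.522, -0.002, -0.2],
    [-713.5, 33, 685, 0, 0.522, -0.002, -0.2],
    [-713.5, 33, 685, 0, 0.522, -0.002, -0.2],
    [-713.5, 33, 685, 0, 0.522, -0.002, -0.2],
    [-713.5, 33, 685, 0, 0.522, -0.002, -0.2],
    [-713.5, 33, 685, 0, 0.522, -0.002, -0.2],
    [-713.5, 33, 685, 0, 0.522, -0.002, -0.2],
    [-713.5, 33, 685, 0, 0.522, -0.002, -0.2],
    [-713.5, 33, 685, 0, 0.522, -0.002, -0.2],
    [-713.5, 33, 685, 0, 0.522, -0.002, -0.2],
    [-713.5, 33, 685, 0, 0.522, -0.002, -0.2],
    [-713.5, 33, 685, 0, 0.522, -0.002, -0.2],
    [-713.5, 33, 685, 0, 0.522, -0.002, -0.2]
  ],
  "grip_force": 15
}}

```text
time: 2.65
position: [0.5964, 0.3466, 0.1898]
tool_rot: [0.469, -0.529, 0.531, -0.467]
ft_force: [0.3, 0.5, 0.5]
grip_width: 0.052
```

```bash
python3 - <<'E'
from h import *
st();go([.5965,.349,.033],-97);go([.5965,.349,.11],-97)
snap('wrist','w1')
E
```

```text
t 2.65 p [0.5964 0.3466 0.1898] yaw -97.1 down [-0.    -0.002 -1.   ] f [0.3 0.5 0.5] q [ 0.37  0.65  1.29 -0.    1.21  2.06] w 0.052
shift [ -2.7 156.8  -0.3] rot [-0.    -0.002  0.002]
shift [-2.5 79.8 -0.2] rot [-0.    -0.002  0.002]
```

View pics/w1.png

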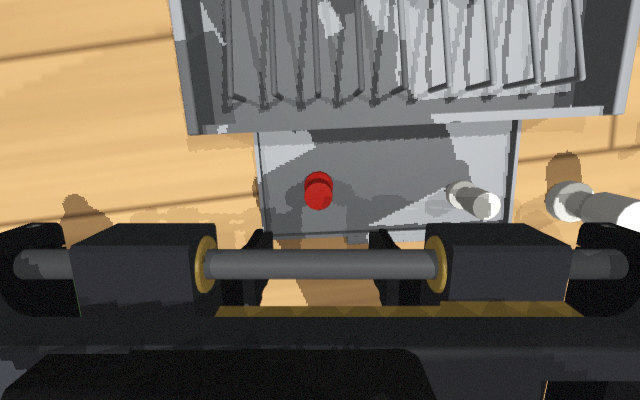

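Wrist view: the red plunger's top at (318,197) is centred between the fingers (257 and 382), and the white one is at (486,205). I'll check both positions with this camera.

```bash
python3 - <<'E'
from h import *
c=load('w1');crop('w1',280,150,540,250,3,'c6')
print(px(c,318.5,197,.064).round(4),px(c,486,205,.064).round(4),px(c,319,197),px(c,486,205))
E
```

```text
[0.5972 0.3494 0.064 ] [0.5701 0.1938 0.064 ] [0.59728953 0.34886904 0.06481123] [0.56990712 0.19353029 0.06354895]
```

View pics/c6.png

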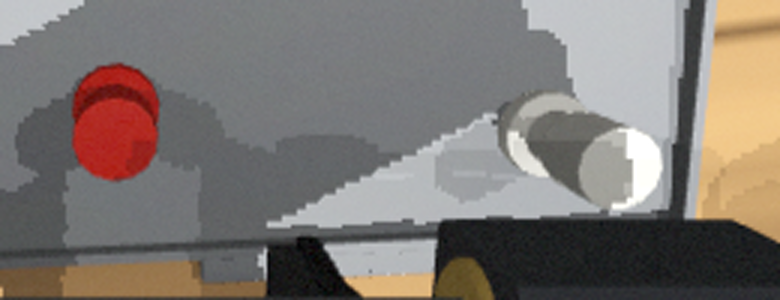

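>>> {"method": "jog_arm", "body": {
  "series": [
    [-2.6, 50, 0.5, 0, 0, 0, -0.2],
    [-2.6, 100, 0.5, 0, 0, 0, -0.2],
    [-2.6, 130, 0.5, 0, 0, 0, -0.2],
    [-2.6, 157, 0.5, 0, 0, 0, -0.2],
    [-2.6, 157, 0.5, 0, 0, 0, -0.2],
    [-2.6, 157, 0.5, 0, 0, 0, 1],
    [-2.6, 157, 0.5, 0, 0, 0, 1],
    [-2.6, 157, 0.5, 0, 0, 0, 1],
    [-2.6, 157, 0.5, 0, 0, 0, 1],
    [-2.6, 157, 0.5, 0, 0, 0, 1]
  ]
}}

```text
time: 3.95
position: [0.5981, 0.3506, 0.0336]
tool_rot: [0.468, -0.529, 0.53, -0.469]
ft_force: [0.2, 0.1, 4.6]
grip_width: 0.0267
```

```bash
python3 - <<'E'
from h import *
st();go([.440,-.0485,.17],-97)
E
```

```text
t 3.95 p [0.5981 0.3506 0.0336] yaw -97.0 down [ 0.002 -0.001 -1.   ] f [0.2 0.1 4.6] q [ 0.37  0.84  1.37 -0.    0.93  2.06] w 0.0267
shift [ 415.6 -136.2 -108. ] rot [-0.002  0.     0.001]
```

>>> {"method": "jog_arm", "body": {
  "series": [
    [0, -30, 0, 0, 0, 0, 1],
    [0, -90, 0, 0, 0, 0, 1],
    [0, -136, 0, 0, 0, 0, 1],
    [40, -136, -10, 0, 0, 0, 1],
    [90, -136, -23, 0, 0, 0, 1],
    [415.6, -136, -108, 0, 0, 0, 1],
    [415.6, -136, -108, 0, 0, 0, 1],
    [415.6, -136, -108, 0, 0, 0, 1],
    [415.6, -136, -108, 0, 0, 0, 1],
    [415.6, -136, -108, 0, 0, 0, 1],
    [415.6, -136, -108, 0, 0, 0, 1],
    [415.6, -136, -108, 0, 0, 0, 1],
    [415.6, -136, -108, 0, 0, 0, 1]
  ]
}}

```text
time: 5.58
position: [0.4397, -0.0482, 0.1693]
tool_rot: [0.469, -0.529, 0.53, -0.468]
ft_force: [0.4, 0.3, -0.2]
grip_width: 0.0265
```

```bash
python3 - <<'E'
from h import *
st();go([.440,-.0485,.038],-97)
c=snap('top','t1');crop('t1',290,170,450,300,5,'c7')
E
```

```text
t 5.58 p [ 0.4397 -0.0482  0.1693] yaw -97.0 down [ 0.    -0.002 -1.   ] f [ 0.4  0.3 -0.2] q [-0.36  0.37  1.93 -0.    0.84  1.33] w 0.0265
shift [1.000e-01 1.313e+02 3.000e-01] rot [-0.001 -0.     0.002]
```

View pics/c7.png

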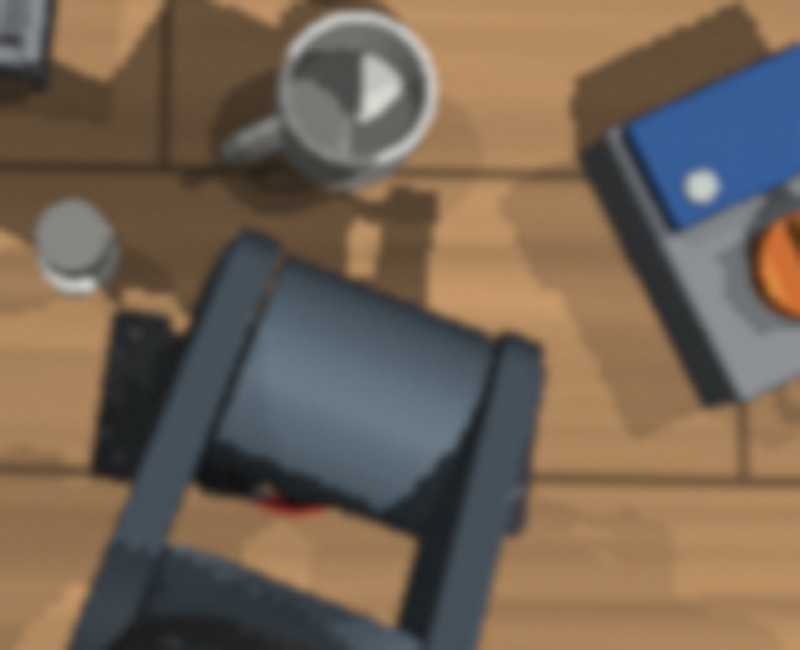

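>>> {"method": "jog_arm", "body": {
  "series": [
    [0, 30, 0, 0, 0, 0, 1],
    [0, 70, 0, 0, 0, 0, 1],
    [0, 100, 0, 0, 0, 0, 1],
    [0, 120, 0, 0, 0, 0, 1],
    [0, 131, 0, 0, 0, 0, 1],
    [0, 131, 0, 0, 0, 0, 1],
    [0, 131, 0, 0, 0, 0, 0.22],
    [0, 131, 0, 0, 0, 0, 0.22],
    [0, 131, 0, 0, 0, 0, 0.22],
    [0, 120, 0, 0, 0, 0, 0.22],
    [0, 90, 0, 0, 0, 0, 0.22],
    [0, 40, 0, 0, 0, 0, 0.22],
    [0, -5, 0, 0, 0, 0, 0.22],
    [0, -5, 0, 0, 0, 0, 0.22]
  ]
}}

```text
time: 7.38
position: [0.4419, -0.0495, 0.1781]
tool_rot: [0.467, -0.526, 0.533, -0.47]
ft_force: [-0.7, 0.3, -0.6]
grip_width: 0.0339
```

```bash
python3 - <<'E'
from h import *
st();go([.569,.1935,.17],-97)
c=snap('wrist','w2');c=snap('side','s2');crop('s2',300,100,500,280,4,'c8')
E
```

```text
t 7.38 p [ 0.4419 -0.0495  0.1781] yaw -97.0 down [ 0.009 -0.005 -1.   ] f [-0.7  0.3 -0.6] q [-0.36  0.36  1.92 -0.    0.85  1.33] w 0.0339
shift [-256.7    8.    96.5] rot [-0.01   0.     0.004]
```

View pics/w2.png

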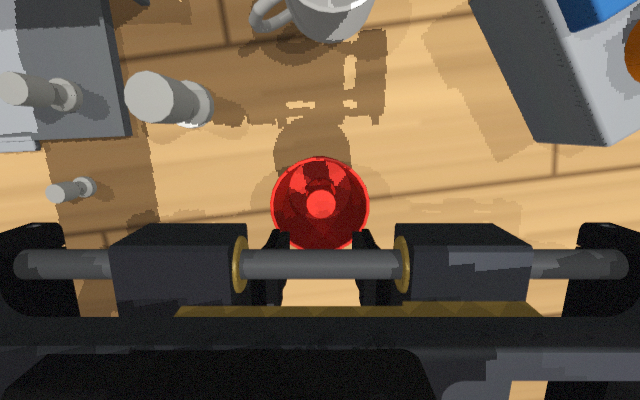

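View pics/c8.png

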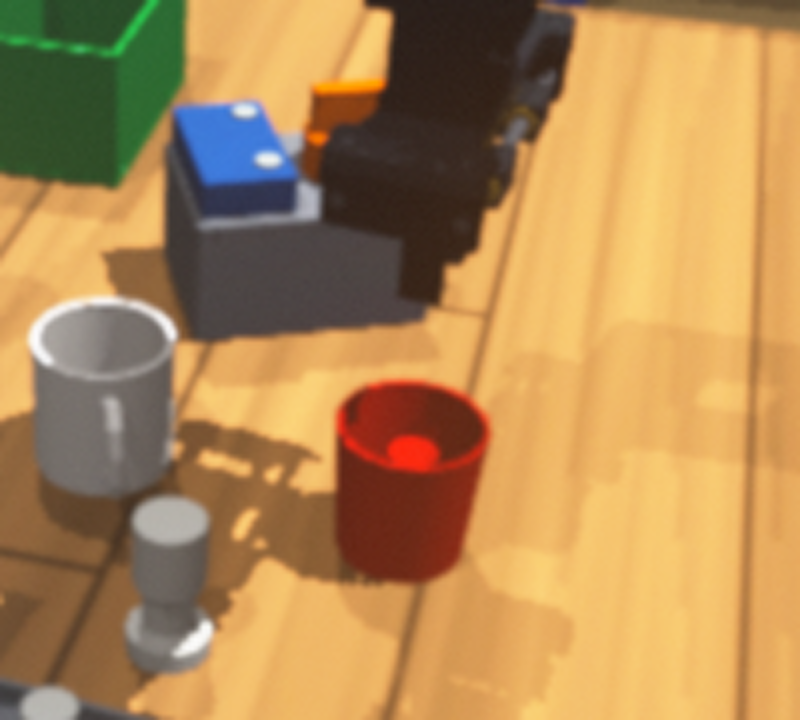

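The red plunger stands upright in the tumbler: wrist view (320,204), side view about (403,213). Next is the white one in the tray.

>>> {"method": "jog_arm", "body": {
  "series": [
    [-40, 4, 15, 0, 0, 0, -0.1],
    [-95, 4, 37, 0, 0, 0, -0.1],
    [-256, 4, 98, 0, 0, 0, -0.1],
    [-256, 4, 98, 0, 0, 0, -0.1],
    [-256, 4, 98, 0, 0, 0, -0.1],
    [-256, 4, 98, 0, 0, 0, -0.1],
    [-256, 4, 98, 0, 0, 0, -0.1],
    [-256, 4, 98, 0, 0, 0, -0.1]
  ]
}}

```text
time: 8.48
position: [0.5668, 0.1921, 0.169]
tool_rot: [0.469, -0.53, 0.53, -0.467]
ft_force: [0.2, 1.3, 0.5]
grip_width: 0.0478
```

```bash
python3 - <<'E'
from h import *
st();go([.569,.1935,.033],-97)
E
```

```text
t 8.47 p [0.5668 0.1921 0.169 ] yaw -97.1 down [-0.002 -0.003 -1.   ] f [0.2 1.3 0.5] q [ 0.14  0.56  1.55 -0.    1.04  1.84] w 0.0478
shift [ -2.1 136.    2.3] rot [ 0.002 -0.002  0.003]
```

>>> {"method": "jog_arm", "body": {
  "series": [
    [-1.5, 40, 1.5, 0, 0, 0, -0.1],
    [-1.5, 90, 1.5, 0, 0, 0, -0.1],
    [-1.5, 120, 1.5, 0, 0, 0, -0.1],
    [-1.5, 136, 1.5, 0, 0, 0, -0.1],
    [-1.5, 136, 1.5, 0, 0, 0, -0.1],
    [-1.5, 136, 1.5, 0, 0, 0, 1],
    [-1.5, 136, 1.5, 0, 0, 0, 1],
    [-1.5, 136, 1.5, 0, 0, 0, 1],
    [-1.5, 136, 1.5, 0, 0, 0, 1],
    [-1.5, 136, 1.5, 0, 0, 0, 1]
  ]
}}

```text
time: 9.72
position: [0.5703, 0.1944, 0.0346]
tool_rot: [0.469, -0.529, 0.53, -0.469]
ft_force: [0.6, -1.2, 4.7]
grip_width: 0.0267
```

```bash
python3 - <<'E'
from h import *
st()
c=load('w2');t=load('t1')
# mug rim centre, t1 crop c7: (359,88)/5+(290,170)
print(px(t,290+359/5,170+88/5,.085))
go([.625,-.081,.17],-97)
E
```

```text
t 9.72 p [0.5703 0.1944 0.0346] yaw -97.0 down [ 0.002 -0.002 -1.   ] f [ 0.6 -1.2  4.7] q [ 0.14  0.76  1.62 -0.    0.76  1.84] w 0.0267
[ 0.62460873 -0.08167604  0.085     ]
shift [ 267.  -134.8   88.1] rot [-0.002  0.     0.002]
```

>>> {"method": "jog_arm", "body": {
  "series": [
    [0, -30, 0, 0, 0, 0, 1],
    [0, -90, 0, 0, 0, 0, 1],
    [0, -135, 0, 0, 0, 0, 1],
    [40, -135, 13, 0, 0, 0, 1],
    [90, -135, 30, 0, 0, 0, 1],
    [267, -135, 88, 0, 0, 0, 1],
    [267, -135, 88, 0, 0, 0, 1],
    [267, -135, 88, 0, 0, 0, 1],
    [267, -135, 88, 0, 0, 0, 1],
    [267, -135, 88, 0, 0, 0, 1],
    [267, -135, 88, 0, 0, 0, 1]
  ]
}}

```text
time: 11.1
position: [0.6237, -0.0792, 0.169]
tool_rot: [0.47, -0.529, 0.529, -0.468]
ft_force: [0.1, -0.7, -0.6]
grip_width: 0.0267
```

```bash
python3 - <<'E'
from h import *
st();go([.625,-.081,.039],-97)
snap('wrist','w3')
E
```

```text
t 11.1 p [ 0.6237 -0.0792  0.169 ] yaw -96.9 down [-0.001 -0.001 -1.   ] f [ 0.1 -0.7 -0.6] q [-0.3   0.59  1.47 -0.    1.07  1.39] w 0.0267
shift [  1.5 130.    1.6] rot [0.001 0.002 0.001]
```

View pics/w3.png

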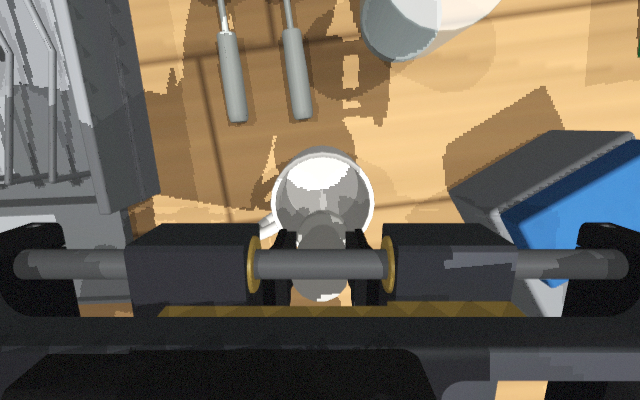

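```bash
python3 - <<'E'
from h import *
c=load('w3');print(px(c,323,199,.085)); print(-cv2.Rodrigues(c['rvec'])[0].T@c['tvec'].ravel())
E
```

```text
[ 0.63166065 -0.08104262  0.085     ]
[ 0.68894839 -0.08563659  0.33101315]
```

>>> {"method": "jog_arm", "body": {
  "series": [
    [1, 20, 1.5, 0, 0, 0, 1],
    [1.5, 60, 2, 0, 0, 0, 1],
    [1.5, 95, 2, 0, 0, 0, 1],
    [1.5, 120, 2, 0, 0, 0, 1],
    [1.5, 130, 2, 0, 0, 0, 1],
    [1.5, 130, 2, 0, 0, 0, 1],
    [1.5, 130, 2, 0, 0, 0, 0.22],
    [1.5, 130, 2, 0, 0, 0, 0.22],
    [1.5, 130, 2, 0, 0, 0, 0.22],
    [1.5, 120, 2, 0, 0, 0, 0.22],
    [1.5, 90, 2, 0, 0, 0, 0.22],
    [1.5, 40, 2, 0, 0, 0, 0.22],
    [1.5, -22, 2, 0, 0, 0, 0.22],
    [1.5, -22, 2, 0, 0, 0, 0.22],
    [1.5, -22, 2, 0, 0, 0, 0.22]
  ]
}}

```text
time: 13.02
position: [0.6258, -0.0826, 0.1919]
tool_rot: [0.469, -0.529, 0.53, -0.468]
ft_force: [-1.2, -0.4, 0.0]
grip_width: 0.034
```

```bash
python3 - <<'E'
from h import *
st();snap('wrist','w4');snap('top','t4');crop('t4',290,140,500,290,3.8,'c9')
go([.531,-.312,.21],-63)
E
```

```text
t 13.03 p [ 0.6258 -0.0826  0.1919] yaw -97.0 down [ 0.    -0.002 -1.   ] f [-1.2 -0.4  0. ] q [-0.31  0.57  1.45 -0.    1.12  1.39] w 0.034
shift [239.5 -19.6 -65.2] rot [ 0.003 -0.593  0.   ]
```

View pics/w4.png

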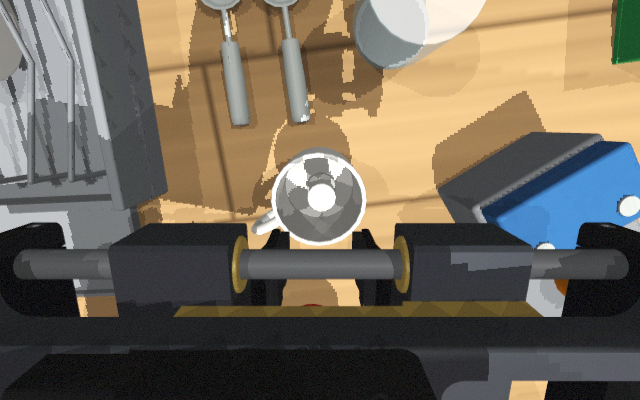

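View pics/c9.png

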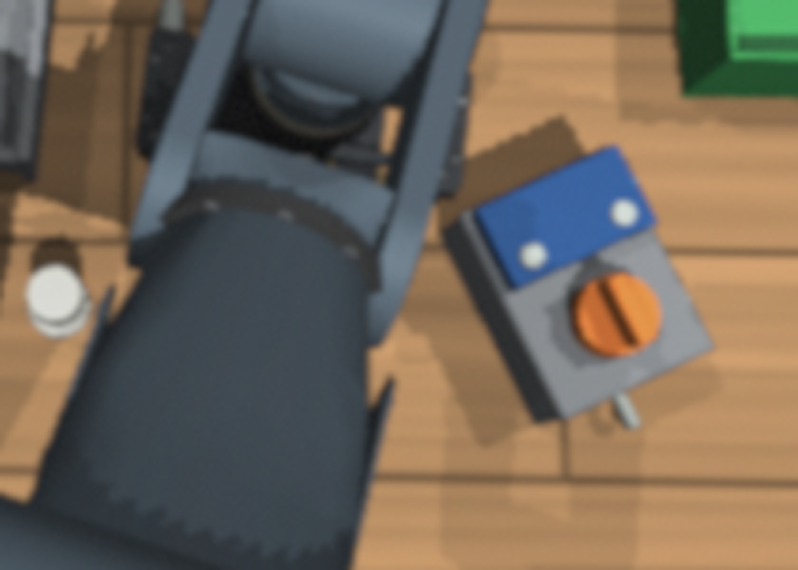

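Both plungers stand upright in their cups; the white one is at (321,197) in the wrist view. Next is the cap.

>>> {"method": "jog_arm", "body": {
  "series": [
    [30, -10, -8, 0, -0.1, 0, 0.2],
    [85, -19, -23, 0, -0.28, 0, 0.2],
    [239, -19, -65, 0, -0.45, 0, 0.2],
    [239, -19, -65, 0, -0.593, 0, 0.2],
    [239, -19, -65, 0, -0.593, 0, 0.2],
    [239, -19, -65, 0, -0.593, 0, 0.2],
    [239, -19, -65, 0, -0.593, 0, 0.2],
    [239, -19, -65, 0, -0.593, 0, 0.2]
  ]
}}

```text
time: 14.12
position: [0.5329, -0.3102, 0.2101]
tool_rot: [0.603, -0.369, 0.369, -0.603]
ft_force: [-0.0, 0.8, 0.6]
grip_width: 0.0345
```

```bash
python3 - <<'E'
from h import *
st();snap('wrist','w5');crop('w5',220,120,420,270,4,'c10')
go([.531,-.312,.124],-63)
E
```

```text
t 14.12 p [ 0.5329 -0.3102  0.2101] yaw -62.9 down [-0.001 -0.001 -1.   ] f [-0.   0.8  0.6] q [-0.71  0.53  1.47 -0.    1.14  0.39] w 0.0345
shift [ 0.6 86.4 -2.5] rot [0.001 0.002 0.001]
```

View pics/c10.png

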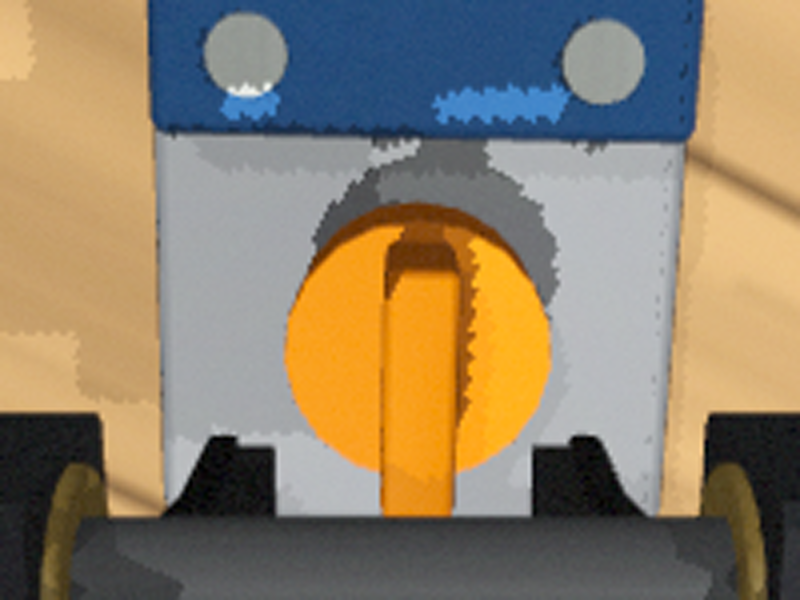

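```bash
python3 - <<'E'
from h import *
c=load('w5');
a=px(c,220+422/4,120+285/4,.151);b=px(c,220+419/4,120+500/4,.151);print(a,b,np.degrees(np.arctan2(*(a-b)[1::-1])))
f=np.array([.531,-.312]);n=np.array([np.cos(np.radians(-62.9)),np.sin(np.radians(-62.9))])
print((a[:2]-f)@n,(b[:2]-f)@n)
# skirt centre at top z .119: left 286, right 551, bottom ~472+, 
print(px(c,220+418.5/4,120+340/4,.119))
E
```

```text
[ 0.55215124 -0.3034324   0.151     ] [ 0.515528   -0.32174361  0.151     ] 26.56454336865612
0.0020083507365454716 0.001625697656434527
[ 0.53583298 -0.31161186  0.119     ]
```

>>> {"method": "jog_arm", "body": {
  "series": [
    [1.8, 20, -1.5, 0, 0, 0, 0.2],
    [1.8, 50, -1.5, 0, 0, 0, 0.2],
    [1.8, 75, -1.5, 0, 0, 0, 0.2],
    [1.8, 86, -1.5, 0, 0, 0, 0.2],
    [1.8, 86, -1.5, 0, 0, 0, 0.2],
    [1.8, 86, -1.5, 0, 0, 0, 1],
    [1.8, 86, -1.5, 0, 0, 0, 1],
    [1.8, 86, -1.5, 0, 0, 0, 1],
    [1.8, 86, -1.5, 0, 0, 0, 1]
  ],
  "grip_force": 25
}}

```text
time: 15.3
position: [0.5324, -0.3146, 0.1257]
tool_rot: [0.603, -0.369, 0.371, -0.602]
ft_force: [-0.8, 1.0, 3.7]
grip_width: 0.0137
```

```bash
python3 - <<'E'
from h import *
st();print(get_obs()['moment'])
E
```

```text
t 15.3 p [ 0.5324 -0.3146  0.1257] yaw -63.0 down [ 0.001 -0.003 -1.   ] f [-0.8  1.   3.7] q [-0.71  0.64  1.54 -0.    0.97  0.39] w 0.0137
[0.13131477 0.08649578 0.05252394]
```

>>> {"method": "jog_arm", "body": {
  "series": [
    [0, 0, 0, 0, 0.06, 0, 1],
    [0, 0, 0, 0, 0.12, 0, 1],
    [0, 0, 0, 0, 0.18, 0, 1],
    [0, 0, 0, 0, 0.24, 0, 1],
    [0, 0, 0, 0, 0.3, 0, 1],
    [0, 0, 0, 0, 0.33, 0, 1],
    [0, 0, 0, 0, 0.33, 0, 1]
  ]
}}

```text
time: 16.18
position: [0.5319, -0.3141, 0.1256]
tool_rot: [0.535, -0.463, 0.463, -0.534]
ft_force: [-1.7, 2.5, 6.2]
grip_width: 0.0149
```

```bash
python3 - <<'E'
from h import *
st();print(get_obs()['moment']);snap('wrist','w6')
E
```

```text
t 16.18 p [ 0.5319 -0.3141  0.1256] yaw -81.8 down [-0.    -0.002 -1.   ] f [-1.7  2.5  6.2] q [-0.71  0.64  1.54 -0.    0.97  0.72] w 0.0149
[0.36439496 0.21390485 0.6858997 ]
```

View pics/w6.png

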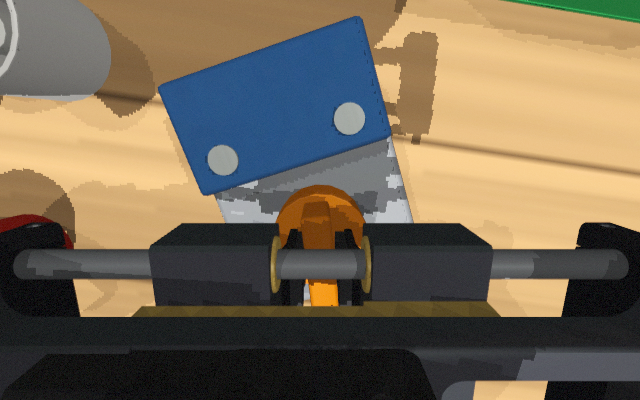

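Clockwise met a stop: the moment rose to 0.69 Nm and the bar twisted in the pads (opening 14.9 mm). I'll turn it the other way.

>>> {"method": "jog_arm", "body": {
  "series": [
    [0, 0, 0, 0, -0.1, 0, 1],
    [0, 0, 0, 0, -0.2, 0, 1],
    [0, 0, 0, 0, -0.3, 0, 1],
    [0, 0, 0, 0, -0.4, 0, 1],
    [0, 0, 0, 0, -0.5, 0, 1],
    [0, 0, 0, 0, -0.6, 0, 1],
    [0, 0, 0, 0, -0.7, 0, 1],
    [0, 0, 0, 0, -0.8, 0, 1],
    [0, 0, 0, 0, -0.8, 0, 1]
  ]
}}

```text
time: 17.35
position: [0.5328, -0.3149, 0.1256]
tool_rot: [0.673, -0.219, 0.221, -0.671]
ft_force: [0.3, 0.0, 5.7]
grip_width: 0.0138
```

```bash
python3 - <<'E'
from h import *
st();print(get_obs()['moment'])
E
```

```text
t 17.35 p [ 0.5328 -0.3149  0.1256] yaw -36.2 down [ 0.002 -0.003 -1.   ] f [0.3 0.  5.7] q [-0.71  0.64  1.54 -0.    0.96 -0.08] w 0.0138
[ 0.1441257  -0.03045969  0.0597812 ]
```

>>> {"method": "jog_arm", "body": {
  "series": [
    [0, 0, 0, 0, -0.1, 0, 1],
    [0, 0, 0, 0, -0.2, 0, 1],
    [0, 0, 0, 0, -0.3, 0, 1],
    [0, 0, 0, 0, -0.4, 0, 1],
    [0, 0, 0, 0, -0.5, 0, 1],
    [0, 0, 0, 0, -0.6, 0, 1],
    [0, 0, 0, 0, -0.7, 0, 1],
    [0, 0, 0, 0, -0.8, 0, 1],
    [0, 0, 0, 0, -0.84, 0, 1],
    [0, 0, 0, 0, -0.84, 0, 1]
  ]
}}

```text
time: 18.6
position: [0.5328, -0.3149, 0.1256]
tool_rot: [0.704, 0.074, -0.073, -0.702]
ft_force: [-0.3, 0.7, 6.0]
grip_width: 0.0135
```

```bash
python3 - <<'E'
from h import *
st();print(get_obs()['moment']);snap('side','s7');crop('s7',320,60,520,210,4,'c11')
E
```

```text
t 18.6 p [ 0.5328 -0.3149  0.1256] yaw 11.9 down [ 0.002 -0.003 -1.   ] f [-0.3  0.7  6. ] q [-0.71  0.64  1.54 -0.    0.97 -0.92] w 0.0135
[ 0.06809078 -0.13349825  0.11397991]
```

View pics/c11.png

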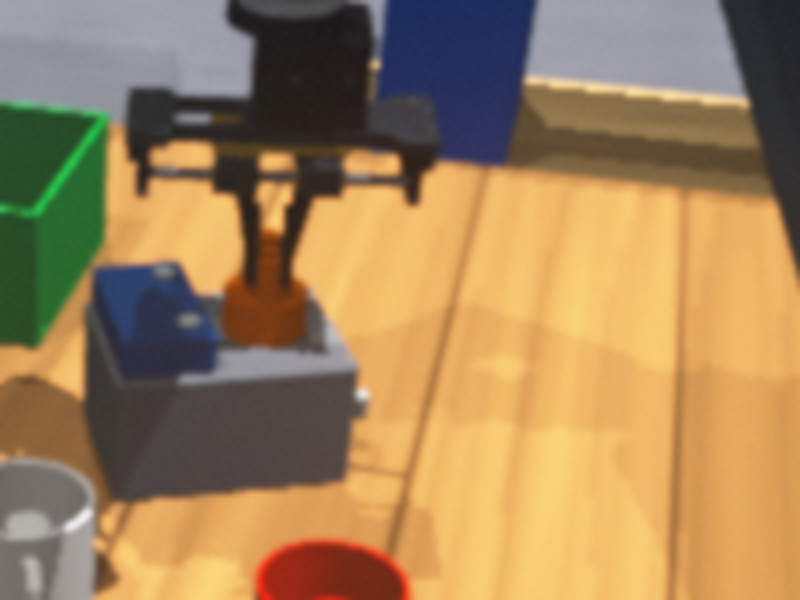

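The cap has turned 75° freely with the bar still in the pads. I'll lift a little first and check the force.

>>> {"method": "jog_arm", "body": {
  "series": [
    [0, -4, 0, 0, 0, 0, 1],
    [0, -9, 0, 0, 0, 0, 1],
    [0, -15, 0, 0, 0, 0, 1],
    [0, -15, 0, 0, 0, 0, 1]
  ]
}}

```text
time: 19.15
position: [0.5324, -0.3146, 0.1404]
tool_rot: [0.704, 0.074, -0.074, -0.702]
ft_force: [-0.7, -0.5, -0.9]
grip_width: 0.0135
```

```bash
python3 - <<'E'
from h import *
st()
E
```

```text
t 19.15 p [ 0.5324 -0.3146  0.1404] yaw 12.0 down [ 0.001 -0.003 -1.   ] f [-0.7 -0.5 -0.9] q [-0.71  0.62  1.53 -0.    1.   -0.92] w 0.0135
```

Force is about the cap's weight, so it is coming free. I'll lift to 100 mm.

>>> {"method": "jog_arm", "body": {
  "series": [
    [0, -8, 0, 0, 0, 0, 1],
    [0, -20, 0, 0, 0, 0, 1],
    [0, -38, 0, 0, 0, 0, 1],
    [0, -56, 0, 0, 0, 0, 1],
    [0, -72, 0, 0, 0, 0, 1],
    [0, -82, 0, 0, 0, 0, 1],
    [0, -86, 0, 0, 0, 0, 1],
    [0, -86, 0, 0, 0, 0, 1],
    [0, -86, 0, 0, 0, 0, 1],
    [0, -86, 0, 0, 0, 0, 1]
  ]
}}

```text
time: 20.4
position: [0.5318, -0.314, 0.2251]
tool_rot: [0.704, 0.074, -0.074, -0.703]
ft_force: [-0.4, 0.3, -0.4]
grip_width: 0.0139
```

```bash
python3 - <<'E'
from h import *
st();c=snap('side','s8');crop('s8',250,60,510,260,3,'c12');snap('top','t8')
d=px(c,320+265/4,60+200/4);print(d)
E
```

```text
t 20.4 p [ 0.5318 -0.314   0.2251] yaw 12.0 down [-0.001 -0.001 -1.   ] f [-0.4  0.3 -0.4] q [-0.71  0.51  1.45 -0.    1.18 -0.92] w 0.0139
[ 0.53240636 -0.28937204  0.19089085]
```

View pics/c12.png

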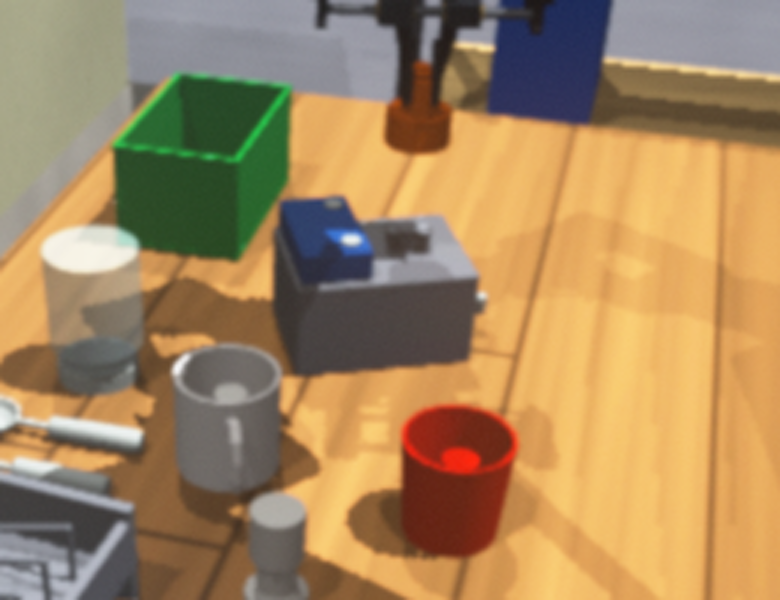

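View pics/t8.png

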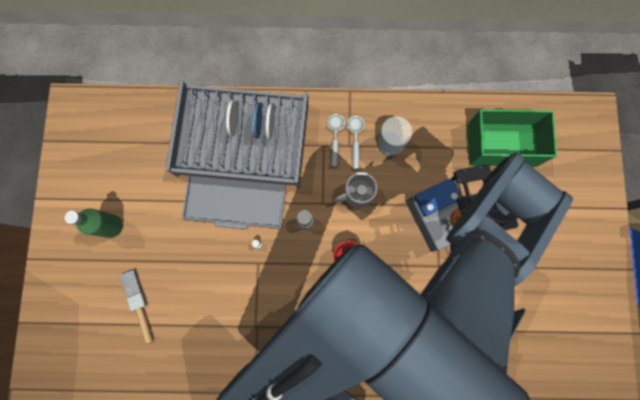

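The cap hangs level in the fingers with its rim near z 0.19, and the neck is bare. Both plungers are upright in their cups, and the jar and spoons have not moved.

```bash
python3 - <<'E'
from h import *
print(hand_in());st()
E
```

```text
the job is handed in; nothing more can be done
None
the job is handed in; nothing more can be done
```

The job is done and handed in, at about 20.5 s of the 67 s allowed; no verdict was reported.

- **Plungers:** The red plunger stands upright in the tumbler and the middle-sized white one, from the tray, upright in the mug. Both cups are upright in the last pictures.
- **Cap:** Turned clockwise it hit a stop (moment about 0.7 Nm, and the bar twisted slightly in the pads). Turned 75° counter-clockwise it moved freely and lifted straight off.
- **Final state:** The cap is held level by its bar with the opening steady at 13.9 mm. Its rim is about 100 mm above the seat, within a few mm sideways of the neck. The last wrist force was under 1 N, including the cap's weight.
- **Bystanders:** The jar and the spoons are at the same pixels in the last top view as in the first.
- **Disagreement:** My rough wrist-camera readings were off from the top camera by about 7 mm in x for the mug and 5 mm for the cap skirt. I followed the top camera for the mug and nearly so for the cap. Both fits went without notable side force.

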